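# Unlock the bottle carousel and hold the dropper bottle at the front mark

## Robot

A 7-joint arm with a two-finger parallel gripper is mounted at the origin on a cart in front of the work surface, level with it; the furniture and walls round the work are solid. World frame = base frame: x ahead of the robot, y to its left, z up, the work surface at z = 0. Lengths are in mm, angles in rad, forces in N, time in s.
With the tool pointing down it reaches from about 400 to 875 mm from the base axis. Payload 4.4 kg.
Tool frame: the origin (TCP) lies at the very end of the fingers, on their centre line; the grasp point (between the pads) lies 19 mm behind it; y points along the fingers, z is the direction in which the jaws open and shut, and the axes are right-handed (so a half turn about y gives the same grasp; the last joint's range is limited). The gripper opens to 85 mm and grips with 20 to 120 N. Pads are 22 mm wide; open, the fingers measure 114 mm over their backs; the gripper's body (76 mm by 85 mm) begins 54 mm behind the grasp point. The pads swing forward as they close: fully open they stand 13 mm farther back than shut.
Start: joints at [-1.246, 0.628, 0.038, 1.517, -0.027, 0.996, -0.02], TCP at [247.581, 601.017, 231.313] pointing down, gripper open.
Joint ranges: [-3.06, 3.06], [-0.37, 2.12], [-1.25, 1.32], [0.18, 2.47], [-1.1, 4.24], [0.23, 1.98], [-2.94, 2.94]. Speed limits (rad/s): [2.57, 2.57, 3.14, 3.14, 3.14, 3.14, 3.14].

## Interface

Orientations are given as [roll, pitch, yaw] about the fixed x, y, z axes, in that order (R = Rz(yaw) Ry(pitch) Rx(roll)).
In Python, from cell import * gives the robot as it stands.
- The arm moves only by the tool apply_moves, never from a script. Its argument "targets" is a list of rows, each a list of 6 numbers: the shift along the tool's x, y, z in units of 40 mm (1.0 is 40 mm), then the turn, a rotation vector about the tool's x, y, z in units of 8 degrees (1.0 is 8 degrees). A call has 1 to 12 rows; each row shifts and turns the commanded pose from where the row before left it, along the tool's axes as they then stand; what a row does not reach is not made up. A row lasts 1/8 s, in which the tool goes at most 62.5 mm and 10.7 degrees, less where a joint would pass 70% of its speed; a pose out of reach is approached as far as the arm can. A call is refused whole if a number of a shift passes 1 or a number of a turn 1, either way. A call with a gripper value outside its range is refused whole. "jaw" is the gripper command: -1 is shut, 1 is fully open, values between are in proportion, set as the call begins (left out, the last holds). The fingers move at their own pace and stop on an object; the grip force is fixed at half the most. Time passes only in rows, so rows that do not move let the fingers close. It gives the time, the measured TCP pose, the force and the opening at its end, in the units of the state.
- read_state(): the state, without advancing time (a new reading comes with each control period).
- get_image(name): name is "scene" or "top" or "wrist"; returns the picture (384x512x3 uint8, red, green, blue); there is no depth.
- calibration(name): a dict with "fx", "fy", "cx", "cy" (pixels), "world_from_camera" (4x4, takes a point from camera to world coordinates). Camera axes: x right, y down, z forward; pixel columns grow to the right and rows downward; lengths in mm; the calibration is good to about 2 mm. A picture is of the moment at which its call begins: read the wrist's pose just before it. calibration takes no time and is no camera call; for the wrist camera it gives the pose at the moment of the call.
- finish_job(): hands the job in, once; it reports no verdict.
The state is a dict: "clock": time; "qpos": joint angles; "qd": joint speeds; "tau": joint torques, N m; "eef_pos": TCP position; "tool_rot": TCP orientation; "force": force on the tool from outside, world axes, zero at the start; "torque": the same for the moment, N m; "width": finger opening in mm.
Only numpy, scipy, OpenCV 4.12 (cv2) and the standard library are available. Lean on these libraries where they do the work, as an engineer would, in place of code of your own. Each camera call takes 0.05 s, during which the arm holds its last target. There are 200 camera calls.

## Task

The bottle carousel is locked by a loose key: push the ejector paddle all the way in so that its rod shoves the key out into the catch tray. Then take the black bar handle on top, turn the carousel until the dropper bottle (the tallest one, with the rubber bulb) stands right behind the upright index post at the front, and finish while still gripping the handle and holding the carousel still there, because its spring turns it back as soon as it is let go. Leave the bottles standing in their collars and do not disturb the other things on the bench.

Things in the scene. Friction and masses are not known exactly. Their poses are not given: they have to be found in the camera images.
- stand: Fixed stand of the carousel, 325 mm long in y, on the table or straddling the plywood's edge (6.5 mm thick). Origin: at table height on the vertical axis about which the carousel turns; z up, -x to the front (index post), +y to the ejector paddle, -y to the lock key and catch tray. Its yaw varies; -x points roughly at the robot. Foot plate: radius 105 mm, top at z = 14 mm.
- front_mark (a point): Top of the steel index post on the stand's front lip: 6 mm wide, 9 mm deep, at x = -111, y = 0, z = 62 mm in the stand's frame. It marks the front. Fixed; axes as the stand.
- carousel (a joint): Turntable angle, rad, positive counter-clockwise from above, 0 (parked) at the start, stops at +-1.7; the key in place limits it to 2 degrees. Disc of radius 96 mm, top at z = 40 mm. Collars 70 mm from the axis: at 0 an empty one at the front mark, the four bottles 36 and 72 degrees either side of it, in any order. A spring (0.08 N m/rad, damping 0.05 N m s/rad) turns it back when let go.
- handle_grip (a point): Centre of the black bar handle on the carousel's axis: bar 60 mm long, 14 mm thick, 32 mm high (z = 174 to 206 mm above the table), on a post 18 mm thick. Turns with the carousel; the point's x runs along the bar, y across it (the 14 mm grip), z up; at carousel 0 the axes are the stand's. The highest bottle top is at z = 160 mm.
- ejector (a joint): Travel of the spring ejector slide, m: 0 at rest, 0.030 fully in. Pushed level towards the stand's -y; takes 2 N at the start and 5 N fully in, springs back when let go. Its rod passes under the disc, its tip 2 to 3 mm short of the key at rest, and shoves the key along; travel over 0.025 clears the disc.
- paddle (a point): Middle of the outer face (towards the stand's +y) of the ejector's white upright paddle: 36 mm wide (stand x), 8 mm thick (y), from z = 18 to 86 mm; the point is at z = 62 mm and at stand y = 156 mm at rest. Moves with the slide; axes as the stand. Free space beyond it.
- key_center (a point): Centre of the loose grey lock key, a block 14 x 40 x 16 mm (its y is its length, z up), lying in the guides under the disc's edge on the side away from the paddle. At the start its centre is at stand y = -84 mm; pushed out it lies in the catch tray at stand y below -104 mm. The tray ends at y = -162 mm.
- dropper_bottle_center (a point): Centre (half height) of the dropper bottle: 33 mm diameter, 106 mm high, with a narrow rubber bulb on top, the tallest bottle of the carousel. Loose, standing 12 mm deep in a stepped collar with 1.5 mm play all round, its foot at z = 54 mm; z up, its yaw means nothing.
- vial_1_center (a point): Centre of a capped sample vial, 23 mm diameter, 55 mm high, loose in a stepped collar (26 mm high, lower bore 28.5 mm), its foot at z = 40 mm; z up.
- vial_2_center (a point): Centre of a second capped sample vial, 23 mm diameter, 55 mm high, loose in a stepped collar (26 mm high, lower bore 28.5 mm), its foot at z = 40 mm; z up.
- vial_3_center (a point): Centre of a larger capped sample vial, 26 mm diameter, 67 mm high, loose in a stepped collar (26 mm high, lower bore 28.5 mm), its foot at z = 40 mm; z up.
- salve_tin: Bystander: round aluminium tin, 59 mm diameter, 28 mm high; origin under its centre.
- tweezers: Bystander: steel tweezers lying flat, 123 mm along y, 11 mm wide, 10 mm high; origin under the middle.
- balm_tube: Bystander: white tube lying, 160 mm along y, 41 mm wide, 33 mm high; origin under the middle.
- amber_bottle: Bystander: large brown glass bottle standing behind the carousel, 63 mm diameter, 161 mm high; origin under its centre.

How it is judged:
By the outcome, as a careful person would: the job done as asked, in the order asked, and still so for the second after the job is handed in, while the arm keeps its last pose, push and grip.
It also fails if it takes over 38 s, if anything falls off the work surface, if the arm or the gripper's body presses on something with over 40 N, if the wrist force passes 120 N, or if a joint passes its speed limit or range.

## Working session

There is one attempt and no reset: what is moved stays moved. The work goes in short steps, Python scripts to look and compute and a tool call to move; the robot and the scene stay as the last step left them, time stands still between calls to the robot, and variables do not carry over. Pictures are saved under pics/ and viewed, about 8 in all and at most 12, crops included, and the job is handed in when it is done.

Besides the shell and the picture viewer there is one more tool, called by a JSON object that holds its "api" and its "payload". apply_moves: Moves the arm, as the interface text tells. Its arguments: {"type":"object","properties":{"targets":{"type":"array"},"jaw":{"type":"number"}},"required":["targets"]}

```bash
mkdir -p pics; ls
python3 - <<'E'
from cell import *
import cv2,numpy as np
s=read_state();print(s)
for n in("scene","top"):
    im=get_image(n);cv2.imwrite(f"pics/{n}0.png",im[:,:,::-1])
    c=calibration(n);print(n,c)
E
```

```text
pics
{'clock': 0.0, 'qpos': array([-1.24577901,  0.62930793,  0.03841847,  1.51837353, -0.02701661,
        0.9962832 , -0.01998963]), 'qd': array([-2.64207789e-03, -7.03495259e-04, -3.77696103e-04,  4.77886340e-05,
        5.51875573e-04, -1.76621381e-04,  1.28108440e-03]), 'tau': array([-4.24277723e-04, -5.63388956e+01,  1.22595035e+00, -1.93443453e+01,
        1.09368085e-02,  1.03181438e-02, -7.01233461e-06]), 'eef_pos': array([247.33355048, 600.43408025, 230.41162711]), 'tool_rot': array([-1.57265144e+00,  5.20932374e-06, -3.90797122e-01]), 'force': array([ 0.29700921,  0.19294264, -0.48819148]), 'torque': array([-0.02310723, -0.01981163,  0.04854464]), 'width': 85.25633763790306}
scene {'fx': 466.6898247077304, 'fy': 466.6898247077304, 'cx': 259.8120814785191, 'cy': 188.78986421715877, 'world_from_camera': array([[-5.46744268e-01, -3.91545545e-01,  7.40109986e-01,
        -1.33591435e+02],
       [-8.37294586e-01,  2.52597294e-01, -4.84904510e-01,
         5.73395325e+02],
       [ 2.91242083e-03, -8.84808846e-01, -4.65945087e-01,
         5.92744374e+02],
       [ 0.00000000e+00,  0.00000000e+00,  0.00000000e+00,
         1.00000000e+00]])}
top {'fx': 382.58733959019094, 'fy': 382.58733959019094, 'cx': 247.94006080545802, 'cy': 191.79416907248216, 'world_from_camera': array([[ 7.74770750e-02, -9.76016543e-01,  2.03442893e-01,
         4.45792404e+02],
       [-9.96994131e-01, -7.58310094e-02,  1.58858798e-02,
         8.68671277e+01],
       [-7.76015299e-05, -2.04062162e-01, -9.78957930e-01,
         1.06676416e+03],
       [ 0.00000000e+00,  0.00000000e+00,  0.00000000e+00,
         1.00000000e+00]])}
```

View pics/scene0.png

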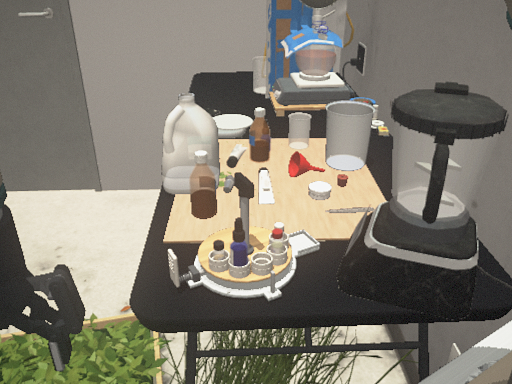

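View pics/top0.png

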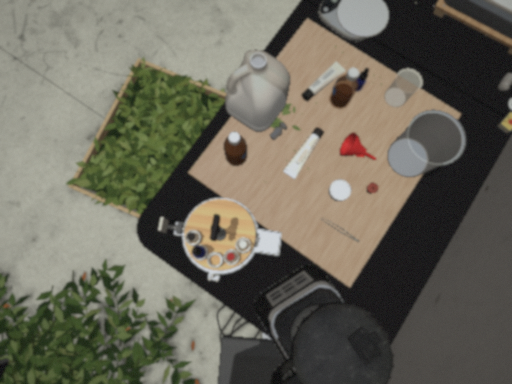

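The scene view shows the carousel at about (243,262), the paddle at (174,267), the index post at (272,285) and the tray at (300,243). In the top view, the carousel is at about (220,235), the paddle at (163,225), the tray at (268,242) and the post at (214,275). I'll zoom in next.

```bash
python3 - <<'E'
import cv2,numpy as np
a=cv2.imread("pics/top0.png")[185:290,150:290];b=cv2.imread("pics/scene0.png")[165:305,160:325]
a=cv2.resize(a,None,fx=5,fy=5,interpolation=cv2.INTER_CUBIC);b=cv2.resize(b,None,fx=4.2,fy=4.2,interpolation=cv2.INTER_CUBIC)
cv2.imwrite("pics/a.png",a);cv2.imwrite("pics/b.png",b);print(a.shape,b.shape)
E
cat > h.py <<'E'
from cell import *
import numpy as np,cv2
def ray(n,uv,c=None):
    c=c or calibration(n);T=c["world_from_camera"]
    d=T[:3,:3]@[(uv[0]-c["cx"])/c["fx"],(uv[1]-c["cy"])/c["fy"],1];return T[:3,3],d
def onz(n,uv,z,c=None):
    o,d=ray(n,uv,c);return o+d*(z-o[2])/d[2]
def proj(n,p,c=None):
    c=c or calibration(n);T=c["world_from_camera"];q=T[:3,:3].T@(np.array(p)-T[:3,3]);return [c["cx"]+c["fx"]*q[0]/q[2],c["cy"]+c["fy"]*q[1]/q[2]]
E
```

```text
(525, 700, 3) (588, 693, 3)
```

View pics/a.png

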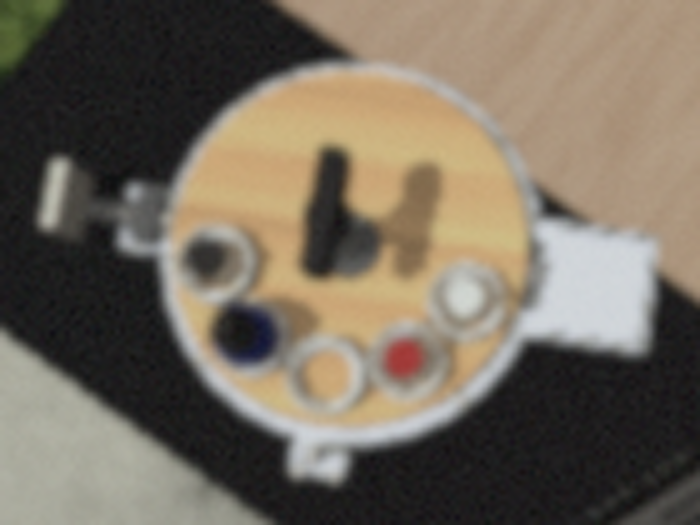

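View pics/b.png

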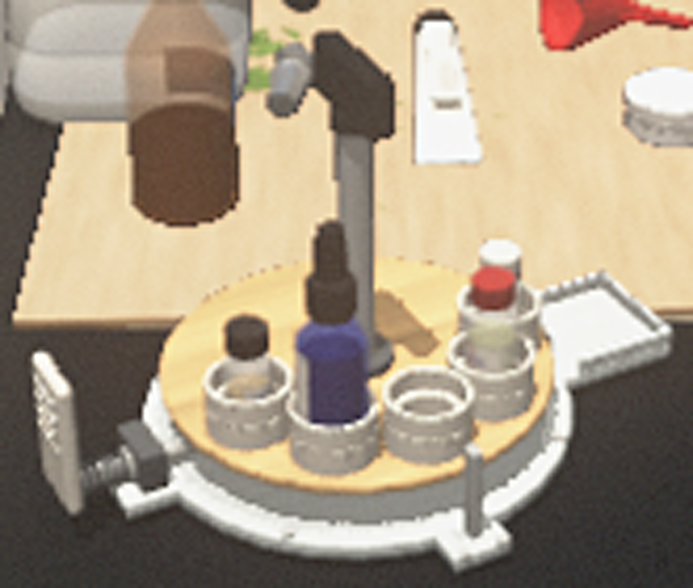

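The top view shows the disc centred near crop (350,250), the handle bar running from (335,150) to (322,275), the dropper at (245,330) on the paddle side of the empty collar, and the post lip at (318,460). The scene view shows the post top at crop (473,447). So the carousel needs about +36°.

Run:
```python
from h import *
A=lambda u,v:(150+(u-2)/5,185+(v-2)/5)
B=lambda u,v:(160+(u-1.6)/4.2,165+(v-1.6)/4.2)
# disc from colour mask in top
im=cv2.imread("pics/top0.png");hsv=cv2.cvtColor(im,cv2.COLOR_BGR2HSV)
m=((hsv[...,1]>95)&(hsv[...,0]>8)&(hsv[...,0]<28)&(hsv[...,2]>110)).astype(np.uint8)
m2=np.zeros_like(m);m2[190:280,175:262]=m[190:280,175:262]
m2=cv2.morphologyEx(m2,cv2.MORPH_OPEN,np.ones((2,2)))
cs=max(cv2.findContours(m2,0,1)[0],key=cv2.contourArea)
hull=cv2.convexHull(cs);e=cv2.fitEllipse(hull);print("ellipse",e)
h=np.array([onz("top",p[0],40)[:2] for p in hull.astype(float)])
Q=np.c_[2*h,np.ones(len(h))];s=np.linalg.lstsq(Q,(h**2).sum(1),rcond=None)[0];print("disc centre",s[:2],"R",np.sqrt(s[2]+s[:2]@s[:2]))
p=lambda n,q,z,l:print(l,onz(n,q,z).round(1))
p("top",A(322,212),206,"handle top(206)")
p("scene",B(355,80),206,"handle scene")
p("scene",B(473,447),62,"post scene 62");p("scene",B(473,447),68.5,"post scene 68")
p("top",A(66,158),86,"paddle top corner outer far");p("top",A(52,158),86,"pad outer far");p("top",A(38,230),86,"pad outer near")
p("scene",B(40,355),86,"pad scene outer far?");p("scene",B(70,390),86,"pad scene 2")
p("top",A(325,148),206,"bar far");p("top",A(316,275),206,"bar near")
p("top",A(655,290),20,"tray mid end")
for z in(40,46.5):p("scene",B(356,373),z,"disc c scene")
```

```text
ellipse ((211.4700164794922, 233.4739990234375), (33.571990966796875, 53.11894607543945), 119.41403198242188)
disc centre [538.46064674 192.76672715] R 63.39183556508419
handle top(206) [537.9 170.9 206. ]
handle scene [512.9 183.9 206. ]
post scene 62 [426.8 178.5  62. ]
post scene 68 [419.9 183.3  68.5]
paddle top corner outer far [568.3 317.2  86. ]
pad outer far [567.8 324.4  86. ]
pad outer near [530.2 326.9  86. ]
pad scene outer far? [560.5 320.8  86. ]
pad scene 2 [529.1 320.4  86. ]
bar far [567.  172.3 206. ]
bar near [509.5 170.8 206. ]
tray mid end [529.5   4.4  20. ]
disc c scene [527.5 176.9  40. ]
disc c scene [519.7 181.5  46.5]
```

The views agree on the stand axis at about (538,170) and a yaw of about -4°. I'll swing over to beyond the paddle with the jaws shut.

{"api": "apply_moves", "payload": {"targets": [[0,0,0,0,-0.77,0],[0,0,0,0,-0.77,0],[0,0,0,0,-0.77,0],[1,0,-0.63,0,0,0],[1,0,-0.63,0,0,0],[1,0,-0.63,0,0,0],[1,0,-0.63,0,0,0],[1,0,-0.63,0,0,0],[1,0,-0.63,0,0,0],[1,0,-0.63,0,0,0],[1,0,-0.63,0,0,0]], "jaw": -1}}

```text
clock: 1.48
eef_pos: [554.0, 376.9, 230.8]
tool_rot: [-1.571, 0.001, -0.068]
force: [-0.4, -0.0, -0.1]
width: -0.1
```

Run:
```python
from h import *
s=read_state();print(s["clock"],s["eef_pos"],s["tool_rot"],s["width"],s["force"])
c=calibration("wrist");np.save("w1.npy",c,allow_pickle=True);im=get_image("wrist");cv2.imwrite("pics/w1.png",im[:,:,::-1])
print(c)
for p in[(550,325,86),(427,178,62),(538,170,206)]:print(proj("wrist",p,c))
```

```text
1.475 [553.96660436 376.90848668 230.81477713] [-1.57124443e+00  7.85836261e-04 -6.82013603e-02] -0.10843379841495693 [-0.41274669 -0.04577294 -0.11112611]
{'fx': 280.062219573908, 'fy': 280.062219573908, 'cx': 259.0313384190503, 'cy': 190.39109636368894, 'world_from_camera': array([[ 6.80866624e-02,  9.59157781e-01,  2.74555198e-01,
         4.84021599e+02],
       [ 9.97677944e-01, -6.49857408e-02, -2.03856361e-02,
         3.82011988e+02],
       [-1.71086853e-03,  2.75305655e-01, -9.61355225e-01,
         3.74333639e+02],
       [ 0.00000000e+00,  0.00000000e+00,  0.00000000e+00,
         1.00000000e+00]])}
[np.float64(210.0089682378966), np.float64(178.6855754159479)]
[np.float64(58.38148528608491), np.float64(66.81009512775987)]
[np.float64(-62.174252704422315), np.float64(220.11713271295758)]
```

View pics/w1.png

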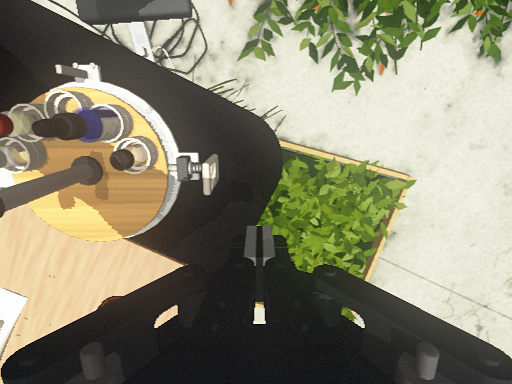

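The wrist view shows the post top at about (60,68), against a prediction of (58,67), so the stand height is about 0 and the pose is good. The paddle is centred near (210,174), about 5 mm nearer in x than I estimated. I'll go down beside it.

{"api": "apply_moves", "payload": {"targets": [[-0.12,0.9,0,0,0,0],[0,0.9,0,0,0,0],[0,0.9,0,0,0,0],[0,0.9,0,0,0,0],[0,0.7,0,0,0,0],[0,0,-0.3,0,0,0],[0,0,-0.3,0,0,0],[0,0,0,0,0,0]]}}

```text
clock: 2.52
eef_pos: [548.0, 352.6, 60.9]
tool_rot: [-1.571, -0.002, -0.071]
force: [1.0, -0.3, 0.7]
width: -0.1
```

Run:
```python
from h import *
s=read_state();print(s["eef_pos"],s["force"])
im=get_image("wrist");cv2.imwrite("pics/w2.png",im[:,:,::-1])
```

```text
[548.04433081 352.59352515  60.91031444] [ 0.9700467  -0.25058741  0.66937278]
```

View pics/w2.png

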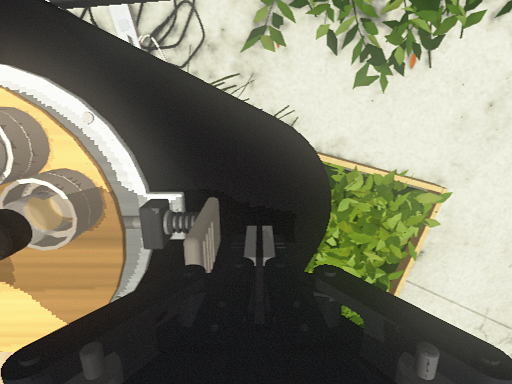

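The shut fingers at (260,240) are level with the paddle at (205,235), so I'll push.

{"api": "apply_moves", "payload": {"targets": [[0,0,-0.2,0,0,0],[0,0,-0.15,0,0,0],[0,0,-0.1,0,0,0],[0,0,-0.1,0,0,0],[0,0,-0.1,0,0,0],[0,0,-0.1,0,0,0],[0,0,-0.1,0,0,0],[0,0,0,0,0,0]]}}

```text
clock: 3.58
eef_pos: [544.4, 320.3, 59.5]
tool_rot: [-1.571, -0.0, -0.069]
force: [-0.2, 3.4, 3.5]
width: -0.1
```

{"api": "apply_moves", "payload": {"targets": [[0,0,-0.1,0,0,0],[0,0,-0.1,0,0,0],[0,0,-0.1,0,0,0],[0,0,-0.05,0,0,0],[0,0,0,0,0,0]]}}

```text
clock: 4.2
eef_pos: [543.5, 308.6, 59.6]
tool_rot: [-1.568, -0.001, -0.067]
force: [0.1, 7.2, 2.4]
width: -0.3
```

{"api": "apply_moves", "payload": {"targets": [[0,0,-0.1,0,0,0],[0,0,-0.05,0,0,0],[0,0,0,0,0,0],[0,0,0,0,0,0]]}}

```text
clock: 4.7
eef_pos: [543.5, 308.5, 60.0]
tool_rot: [-1.559, -0.003, -0.064]
force: [0.6, 15.7, -2.6]
width: 0.2
```

Run:
```python
from h import *
s=read_state();print(s["eef_pos"],s["force"])
for n in("top","scene"):
    im=get_image(n)[:,:,::-1];cv2.imwrite(f"pics/{n}1.png",im)
a=cv2.imread("pics/top1.png")[185:290,150:290];b=cv2.imread("pics/scene1.png")[200:305,160:345]
a=cv2.resize(a,(392,294),interpolation=cv2.INTER_CUBIC);b=cv2.resize(b,(518,294),interpolation=cv2.INTER_CUBIC)
cv2.imwrite("pics/c.png",np.vstack([np.pad(a,((0,0),(0,126),(0,0))),b]))
```

```text
[543.54202236 308.45144486  59.96508325] [ 0.62902195 15.74548644 -2.57348103]
```

View pics/c.png

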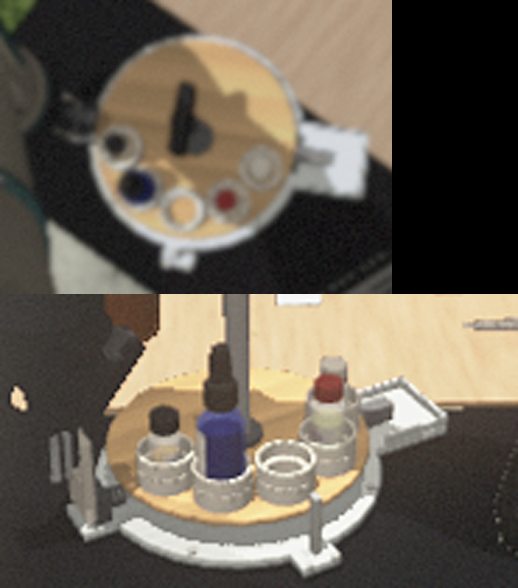

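The slide is at its hard stop: the force doubled with no motion. The key is out in the tray, at top crop (318,158) and scene crop (377,408). I'll back off, rise and go above the handle.

{"api": "apply_moves", "payload": {"targets": [[0,0,0.2,0,0,0],[0,0,0.4,0,0,0],[0,0,0.5,0,0,0],[0,-1,0,0,0,0],[0,-1,0,0,0,0],[0,-1,0,0,0,0],[0,-1,0,0,0,0],[0,-1,0,0,0,0],[0,0,0,0,0,0]]}}

```text
clock: 5.92
eef_pos: [547.5, 344.8, 262.2]
tool_rot: [-1.569, -0.004, -0.069]
force: [0.4, 1.1, 0.2]
width: -0.3
```

{"api": "apply_moves", "payload": {"targets": [[0.02,0,-0.87,0,0,0],[0.02,0,-0.87,0,0,0],[0.02,0,-0.87,0,0,0],[0,0,-0.87,0,0,0],[0,0,-0.87,0,0,0],[0,0,0,0,0,0],[0,0,0,0,0,0]], "jaw": 0.3}}

```text
clock: 6.8
eef_pos: [535.9, 171.1, 258.4]
tool_rot: [-1.571, 0.002, -0.068]
force: [-0.0, 0.3, -0.4]
width: 55.2
```

Run:
```python
from h import *
s=read_state();print(s["clock"],s["eef_pos"],s["tool_rot"],s["width"])
c=calibration("wrist");im=get_image("wrist");cv2.imwrite("pics/w3.png",im[:,:,::-1])
np.savez("w3.npz",**c)
for l,p in dict(post=(427,178.5,62),axis_top=(538,170.5,206),tcp=s["eef_pos"]).items():print(l,np.round(proj("wrist",p,c),1))
```

```text
6.8 [535.93660803 171.10655398 258.35417276] [-1.57131238  0.00204507 -0.06812523] 55.236600400639176
post [259.2  74.4]
axis_top [258.4 211.3]
tcp [258.8 240.1]
```

View pics/w3.png

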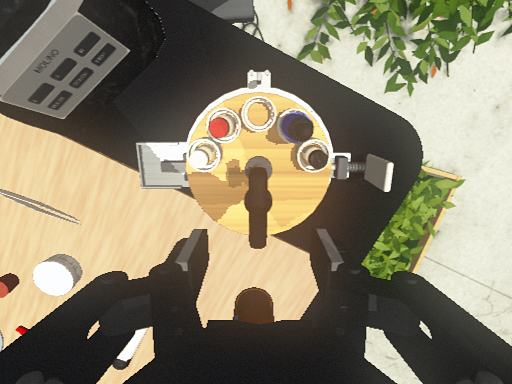

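The bar at column 258, the post at (259,75) and the axis prediction (258,211) all line up, so I'll descend and grip.

{"api": "apply_moves", "payload": {"targets": [[0.05,0.7,0,0,0,0],[0,0.7,0,0,0,0],[0,0.68,0,0,0,0],[0,0,0,0,0,0]]}}

```text
clock: 7.35
eef_pos: [536.6, 171.4, 174.0]
tool_rot: [-1.572, 0.005, -0.066]
force: [-0.6, -0.5, 0.8]
width: 55.7
```

{"api": "apply_moves", "payload": {"targets": [[0,0,0,0,0,0],[0,0,0,0,0,0],[0,0,0,0,0,0],[0,0,0,0,0,0],[0,0,0,0,0,0],[0,0,0,0,0,0]], "jaw": -1}}

```text
clock: 8.1
eef_pos: [539.4, 169.9, 178.4]
tool_rot: [-1.571, -0.003, -0.069]
force: [-2.4, -3.6, 8.6]
width: 12.9
```

The grip is at 12.9 mm, but the arm was pushed up about 4 mm, probably because the fingertips rode onto the thicker post's shoulder. I'll regrip slightly higher.

{"api": "apply_moves", "payload": {"targets": [[0,0,0,0,0,0],[0,-0.2,0,0,0,0],[0,0,0,0,0,0]], "jaw": -0.2}}

```text
clock: 8.48
eef_pos: [539.1, 171.0, 185.1]
tool_rot: [-1.57, -0.002, -0.068]
force: [-0.2, 0.3, 0.5]
width: 34.3
```

{"api": "apply_moves", "payload": {"targets": [[0,0,0,0,0,0],[0,0,0,0,0,0],[0,0,0,0,0,0],[0,0,0,0,0,0],[0,0,0,0,0,0]], "jaw": -1}}

```text
clock: 9.1
eef_pos: [538.5, 169.9, 184.4]
tool_rot: [-1.572, 0.0, -0.069]
force: [-1.2, -2.5, 4.9]
width: 12.4
```

That's a bit high, with the pads near the top of the bar, so I'll regrip 6 mm lower.

{"api": "apply_moves", "payload": {"targets": [[0,0,0,0,0,0],[0,0.15,0,0,0,0],[0,0,0,0,0,0]], "jaw": -0.3}}

```text
clock: 9.48
eef_pos: [537.9, 170.6, 177.2]
tool_rot: [-1.571, 0.001, -0.068]
force: [0.2, -0.6, -0.2]
width: 29.7
```

{"api": "apply_moves", "payload": {"targets": [[0,0,0,0,0,0],[0,0,0,0,0,0],[0,0,0,0,0,0],[0,0,0,0,0,0],[0,0,0,0,0,0]], "jaw": -1}}

```text
clock: 10.1
eef_pos: [538.6, 169.9, 178.6]
tool_rot: [-1.571, -0.0, -0.069]
force: [-1.1, -3.4, 4.4]
width: 13.0
```

{"api": "apply_moves", "payload": {"targets": [[0,0,0,0,-0.15,0],[0,0,0,0,-0.3,0],[0,0,0,0,-0.3,0],[0,0,0,0,-0.3,0],[0,0,0,0,-0.3,0],[0,0,0,0,-0.3,0],[0,0,0,0,-0.3,0],[0,0,0,0,-0.3,0],[0,0,0,0,-0.3,0],[0,0,0,0,-0.3,0],[0,0,0,0,-0.3,0],[0,0,0,0,-0.3,0]]}}

```text
clock: 11.6
eef_pos: [538.6, 169.4, 178.5]
tool_rot: [-1.572, 0.0, 0.414]
force: [-1.6, -3.7, 4.7]
width: 13.2
```

{"api": "apply_moves", "payload": {"targets": [[0,0,0,0,-0.3,0],[0,0,0,0,-0.3,0],[0,0,0,0,-0.3,0],[0,0,0,0,-0.15,0],[0,0,0,0,0,0],[0,0,0,0,0,0]]}}

```text
clock: 12.35
eef_pos: [538.7, 169.2, 178.6]
tool_rot: [-1.572, 0.001, 0.559]
force: [-1.3, -2.2, 5.3]
width: 13.0
```

Run:
```python
from h import *
s=read_state();print(s["clock"],s["eef_pos"],s["tool_rot"],s["width"],s["force"],s["torque"])
for n in("scene","wrist","top"):
    c=calibration(n);im=get_image(n)[:,:,::-1].copy();cv2.imwrite(f"pics/{n}2.png",im)
    print(n,proj(n,(427,178.5,62),c),proj(n,(538,170.5,40),c))
b=cv2.imread("pics/scene2.png")[175:305,160:345];t=cv2.imread("pics/top2.png")[190:290,160:300];w=cv2.imread("pics/wrist2.png")
R=lambda i,h:cv2.resize(i,(int(i.shape[1]*h/i.shape[0]),h),interpolation=cv2.INTER_CUBIC)
b=R(b,280);t=R(t,280);p=np.hstack([b,t]);w=R(w[:,:400],310)
w=np.pad(w,((0,0),(0,p.shape[1]-w.shape[1]),(0,0)));o=np.vstack([p,w]);print(o.shape);cv2.imwrite("pics/d.png",o)
```

```text
12.35 [538.72177656 169.20110039 178.55899708] [-1.57216562e+00  6.39563103e-04  5.58656984e-01] 12.974966949648222 [-1.2865201  -2.17651408  5.31607809] [-0.61210311  0.27968908 -0.07916687]
scene [np.float64(272.16580316713083), np.float64(270.98874058493715)] [np.float64(244.35843419960275), np.float64(249.8764589652342)]
wrist [np.float64(335.98285651424743), np.float64(86.7167456988202)] [np.float64(260.55889110671154), np.float64(180.58832823697156)]
top [np.float64(211.78286261835382), np.float64(276.178403291325)] [np.float64(219.5205323980392), np.float64(234.0312140921707)]
(590, 790, 3)
```

View pics/d.png

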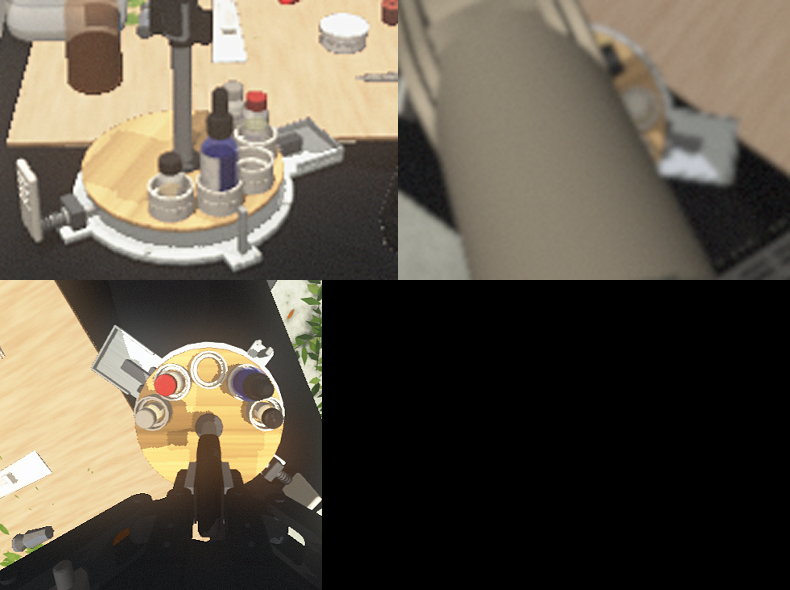

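The wrist view shows the dropper in line with the post, the bar still square in the jaws (column 259), and the key in the tray. All four bottles are standing. Next I'll check the angle in numbers.

Run:
```python
from h import *
ax=np.array([538,170.5]);ang=lambda p:np.degrees(np.arctan2(p[1]-ax[1],p[0]-ax[0]))%360
c=calibration("wrist")
# axis by wrist-view disc; post & empty collar rim
print("post ang (wrist px)",ang(onz("wrist",(261/.807,(346-280)/.807),62,c)), "scene",ang(onz("scene",(272.6,271.4),62)))
print("empty collar",ang(onz("wrist",(259,111.5),66,c)),onz("wrist",(259,111.5),66,c))
im=cv2.imread("pics/scene2.png");h=cv2.cvtColor(im,cv2.COLOR_BGR2HSV)
m=((h[...,0]>110)&(h[...,0]<135)&(h[...,1]>90)).astype(np.uint8);m[:,:240]=0;m[:,285:]=0;m[:225]=0;m[280:]=0
ys,xs=np.nonzero(m);print("blue",xs.mean(),ys.mean(),xs.min(),xs.max(),ys.min(),ys.max())
for y in range(ys.min()+3,ys.max(),5):
    k=xs[ys==y];print(y,k.min(),k.max())
for a in(-6,-3,0,3,6):
    t=np.radians(183.96-7.92+a) # stand front = 180-4 deg
    print(a,[np.round(proj("scene",(*(ax+70*np.array([np.cos(t),np.sin(t)])),z)),1) for z in(75,110,160)])
```

```text
post ang (wrist px) 181.92716694779557 scene 175.92048056467527
empty collar 213.31214455834333 [480.26529636 132.55786783  66.        ]
blue 261.4 245.3090909090909 255 267 241 262
244 256 267Traceback (most recent call last):
  File "<stdin>", line 11, in <module>
    return umr_minimum(a, axis, None, out, keepdims, initial, where)
ValueError: zero-size array to reduction operation minimum which has no identity
```

Run:
```python
from h import *
ax=np.array([538,170.5])
for a in(-6,-3,0,3,6):
    t=np.radians(176+a)
    print(a,[np.round(proj("scene",(*(ax+70*np.array([np.cos(t),np.sin(t)])),z)),1) for z in(75,110,160)])
im=cv2.imread("pics/scene2.png");g=cv2.resize(im[205:285,235:290],None,fx=7,fy=7,interpolation=cv2.INTER_CUBIC)
w=cv2.imread("pics/wrist2.png")[70:210,160:370];w=cv2.resize(w,(385,257),interpolation=cv2.INTER_CUBIC)
g=np.vstack([g[:-217],w]) if 0 else g
p=np.zeros((560,790,3),np.uint8);p[:,:385]=g;p[:257,395:780]=w;cv2.imwrite("pics/e.png",p)
```

```text
-6 [array([257.8, 254.5]), array([257.8, 238.9]), array([257.8, 215.7])]
-3 [array([259.5, 254. ]), array([259.6, 238.5]), array([259.7, 215.2])]
0 [array([261.3, 253.5]), array([261.3, 238. ]), array([261.5, 214.8])]
3 [array([262.9, 252.9]), array([263. , 237.4]), array([263.2, 214.2])]
6 [array([264.5, 252.3]), array([264.7, 236.8]), array([264.9, 213.7])]
```

View pics/e.png

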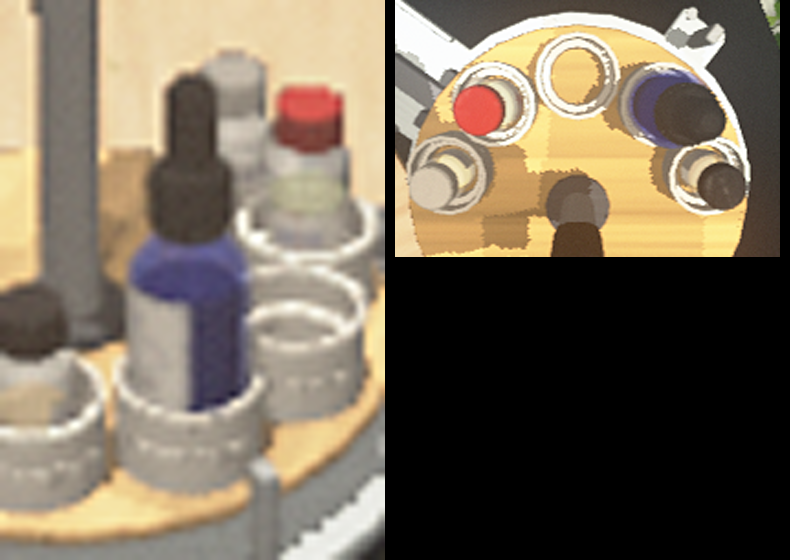

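The dropper bottle's axis is at scene column 261.7, against 261.3 expected when it stands exactly behind the post (about +0.6°). I'm handing in.

Run:
```python
from cell import *
s=read_state();print(s["clock"],s["width"],s["tool_rot"]);print(finish_job())
```

```text
12.5 13.477316260358304 [-1.57212046e+00  6.41453518e-04  5.58705876e-01]
the job is handed in; nothing more can be done
None
```

The job is done and handed in at 12.5 s, with the arm still gripping the handle and holding the carousel at the dropper bottle.

- **Ejector:** I pushed the paddle to its hard stop; force rose from 7 to 16 N with no further motion. The images then showed the key lying in the catch tray.
- **Handle:** I gripped the bar three times. The first grip was pushed up about 4 mm and the second was too high. The third held at about 13 mm opening.
- **Turn:** The tool turned +0.628 rad (36°).
- **Last checks:**
  - In the scene view the dropper bottle's axis was at column 261.7, against 261.3 expected behind the post, so about 0.6° off.
  - The empty collar in the wrist view gave about 1.3° off.
  - One rough reading of the post's angle in the wrist view disagreed by about 6°. I put that down to picking the wrong pixel on the post and did not use it.
- **Other items:** All four bottles were standing in their collars. The bystanders in view looked undisturbed, but I did not measure them.

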